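# Register a new water-filter cartridge under the sink

## Task

Register the new filter cartridge: pick up the hand scanner and point its window squarely at the middle of the cartridge's barcode label from about 5 cm away, holding it steady there for a good second, then lay it down flat in the grey tray without dropping it. Only then press the control box's buttons fully, one at a time: blue, then yellow, then green, letting each come back up, and never the red one. Leave the cartridge standing where it is and do not disturb the bottles, the pipe tee or the torch.

Things in the scene. Friction and masses are not known exactly. Their poses are not given: they have to be found in the camera images.
- scanner: Loose barcode scanner, 160 mm long (x), 34 mm tall, about 0.16 kg, lying flat, left or right. Origin at the centre of its underside; +x points out of its red window, z up. Grey grip 32 mm wide from x = -80 to +35 mm, orange head 46 mm wide from +35 to +80 mm. Grasp across the grey grip near the origin (about its centre of mass). No trigger needed.
- window (a point): Centre of the scanner's red window: 81 mm ahead of the scanner's origin along its x and 17 mm above its underside. Axes as the scanner; it looks along +x.
- cartridge: Loose white filter cartridge standing upright: 72 mm in diameter, 170 mm tall, 0.6 kg. Origin at the centre of its underside, z up; its label is on the +x side. A black stripe on its top runs from the centre towards the label side. It stands left or right, the control box on the other side.
- label (a point): Centre of the barcode label, 50 mm wide and 44 mm tall, flat and upright with a blue border, 41 mm from the cartridge's axis and 85 mm above its underside. +x points straight out of the label (level, roughly away from the robot), z up.
- tray: Fixed grey open tray, outside 140 (x) by 200 (y) by 22 mm tall, walls 5 mm, inner floor 5 mm above its underside. Origin at the centre of its underside, z up. The scanner fits lying along the tray's y, either way round, about the middle.
- panel: Fixed white control box, 130 by 130 by 45 mm tall. Origin at the centre of its underside, z up. A dark display on the -x side of its top; the four round buttons stand in a 2 by 2 square of 52 mm pitch at x = -14 and +38 mm, y = -26 and +26 mm. Which colour is where varies.
- spray: Loose bystander: orange spray bottle with white and green trigger head, 72 mm in diameter, 200 mm tall, standing. Its head reaches 45 mm from the axis. Origin at the centre of its underside.
- soap: Loose bystander: yellow bottle with a white cap, 70 mm in diameter, 200 mm tall, standing. Origin at the centre of its underside.
- tee: Loose bystander: white plastic pipe tee lying flat, 130 mm long (its x), 44 mm tall, its branch reaching 55 mm to +y. Origin under the middle of its run.
- torch: Loose bystander: grey metal torch, 140 mm long (its x), 31 mm in diameter at the head, lying about 90 mm from the scanner's long axis. Origin at the centre of its underside.
- blue_top (a point): Centre of the top of the blue push button on the control box: 32 mm in diameter in a black round collar 48 mm wide; unpressed it stands 69 mm above the work surface, 12 mm proud of the collar.
- blue (a joint): How far the blue button is pressed down, m: 0 up, 0.008 fully down; its spring pushes back with 1.5 N at first and 5 N fully down, and returns it when released.
- yellow_top (a point): Centre of the top of the yellow push button on the control box: 32 mm in diameter in a black round collar 48 mm wide; unpressed it stands 69 mm above the work surface, 12 mm proud of the collar.
- yellow (a joint): How far the yellow button is pressed down, m: 0 up, 0.008 fully down; its spring pushes back with 1.5 N at first and 5 N fully down, and returns it when released.
- green_top (a point): Centre of the top of the green push button on the control box: 32 mm in diameter in a black round collar 48 mm wide; unpressed it stands 69 mm above the work surface, 12 mm proud of the collar.
- green (a joint): How far the green button is pressed down, m: 0 up, 0.008 fully down; its spring pushes back with 1.5 N at first and 5 N fully down, and returns it when released.
- red_top (a point): Centre of the top of the red push button on the control box: 32 mm in diameter in a black round collar 48 mm wide; unpressed it stands 69 mm above the work surface, 12 mm proud of the collar.
- red (a joint): How far the red button is pressed down, m: 0 up, 0.008 fully down; its spring pushes back with 1.5 N at first and 5 N fully down, and returns it when released.
Things that resemble listed ones, but are neither listed nor needed, are in the scene too. There is more than one size of the tray; the one meant has the size given above.

How it is judged (in metres and radians):
On the way, in this order (a step that is already met when the one before it is completed fails the run):
1. the held scanner's window faces the label, 20 to 90 mm away, label centre within 15 mm of its axis and square to 0.26 rad, steady for 0.8 s (x of label in the frame of window between 0.02 and 0.09 m and y of label in the frame of window between -0.015 and 0.015 m and z of label in the frame of window between -0.015 and 0.015 m and x of window in the frame of label above 0.015 m and angle between the x axis of window and the x axis of label, either way round below 0.26 rad and contact force between the fingers and scanner above 0.5 N and linear speed of scanner below 0.03 m/s), for 0.8 s.
2. the scanner is laid flat in the tray, let go and at rest (x of scanner in the frame of tray between -0.05 and 0.05 m and y of scanner in the frame of tray between -0.035 and 0.035 m and z of scanner in the frame of tray below 0.012 m and angle between scanner's own z axis and vertical below 0.12 rad and contact force between the fingers and scanner below 0.05 N and linear speed of scanner below 0.02 m/s), for 0.2 s.
3. the blue button is pressed at least 5.5 mm, the others less than 2 mm (value of joint blue above 0.0055 m and value of joint each of yellow, green, red below 0.002 m), for 0.05 s.
4. the yellow button is pressed at least 5.5 mm, the others less than 2 mm (value of joint yellow above 0.0055 m and value of joint each of blue, green, red below 0.002 m), for 0.05 s.
5. the green button is pressed at least 5.5 mm, the others less than 2 mm (value of joint green above 0.0055 m and value of joint each of blue, yellow, red below 0.002 m), for 0.05 s.
At the end, for the whole second after the job is handed in: Scanner flat (0.12 rad), at rest and released on the tray floor, within 50 mm (x) and 35 mm (y) of its centre; all buttons up (1.5 mm); cartridge and bottles upright (0.1 rad); they, the tee and the torch within 20 mm of their starts (all of step 2 and value of joint each of blue, yellow, green, red below 0.0015 m and angle between each of cartridge, spray, soap's own z axis and vertical below 0.1 rad and distance of each of cartridge, spray, soap, tee, torch from where it was at the start of the episode below 0.02 m and linear speed of cartridge below 0.02 m/s); the robot touches nothing.
It fails at once if the red button is pressed (more than 3 mm) (value of joint red above 0.003 m).
It fails at once if two buttons are pressed at once (both more than 4 mm) (value of joint each of blue, yellow above 0.004 m or value of joint each of blue, green above 0.004 m or value of joint each of blue, red above 0.004 m or value of joint each of yellow, green above 0.004 m or value of joint each of yellow, red above 0.004 m or value of joint each of green, red above 0.004 m).
It fails at once if a button is pressed (more than 4 mm) while the scanner is not in the tray (value of joint any of blue, yellow, green, red above 0.004 m and not (x of scanner in the frame of tray between -0.05 and 0.05 m and y of scanner in the frame of tray between -0.035 and 0.035 m and z of scanner in the frame of tray below 0.012 m and angle between scanner's own z axis and vertical below 0.12 rad)).
It fails at once if the scanner is dropped (falls free faster than 0.7 m/s) (linear speed of scanner above 0.7 m/s and contact force between the fingers and scanner below 0.05 N).
It fails at once if the cartridge, a bottle, the tee or the torch is pushed more than 20 mm, or the cartridge or a bottle tips beyond 0.3 rad (distance of any of cartridge, spray, soap, tee, torch from where it was at the start of the episode above 0.02 m or angle between any of cartridge, spray, soap's own z axis and vertical above 0.3 rad).
It also fails if it takes over 72 s, if anything falls off the work surface, if the arm or the gripper's body presses on something with over 40 N, if the wrist force passes 120 N, or if a joint passes its speed limit or range.

## Robot

A 6-joint arm with a two-finger parallel gripper is mounted at the origin on the work surface. World frame = base frame: x ahead of the robot, y to its left, z up, the work surface at z = 0. Lengths are in m, angles in degrees, forces in N, time in s.
With the tool pointing down it reaches from about 0.35 to 0.85 m from the base axis. Payload 8.1 kg.
Tool frame: the origin (TCP) lies midway between the tips of the shut fingers; the grasp point (between the pads) lies 19 mm behind it (r.grasp_offset is the z of the grasp point in the tool frame, in m); z points along the fingers, y is the line along which they close (so a half turn about z gives the same grasp; the last joint's range is limited). The gripper opens to 93 mm and grips with 3 to 60 N. Pads are 15 mm wide; open, the fingers measure 128 mm over their backs; the gripper's body (75 mm by 188 mm) begins 65 mm behind the grasp point.
Start: joints at [-68.721, 7.471, 85.268, -0, 87.261, -4.893], TCP at [0.265, -0.538, 0.219] pointing down, gripper open.
Joint ranges: [-169.43, 169.43], [-51.17, 129.36], [1.28, 143.12], [-76.62, 256.62], [0, 156.53], [-152.29, 152.29]. Speed limits (degrees/s): [136.94, 136.94, 159.86, 180, 180, 180].

## Interface

Orientations are given as a 3x3 rotation matrix whose columns are the frame's x, y, z axes.
In Python, from cell import r gives the robot as it stands.
- The arm moves only by the shell command python3 -m creep 'ROWS' [FORCE]. ROWS is JSON, a list of rows, each a list of 3 entries, a list of its own where there are three numbers: the shift along the tool's x, y, z in mm, then the turn, a rotation vector about the tool's x, y, z in degrees, then the opening, from 0 (shut) to 1 (fully open). A call has 1 to 12 rows; each row is the pose to reach, as a shift and turn from the pose commanded when the call began, along the tool's axes at that moment; what a row does not reach only later rows make up. A row lasts 1/10 s, in which the tool goes at most 50 mm and 8.59 degrees, less where a joint would pass 70% of its speed; a pose out of reach is approached as far as the arm can. A call with a gripper value outside its range is refused whole. The fingers move at their own pace and stop on an object; FORCE is the grip in N (left out, the last holds). Time passes only in rows, so rows that repeat a pose let the fingers close. It gives the time, the measured TCP pose, the force, the opening and the grip force at its end, in the units of the state.
- r.read_state(): the state, without advancing time (a new reading comes with each control period).
- r.camera(name): name is "side" or "top"; returns the picture (400x640x3 uint8, red, green, blue); there is no depth.
- r.camera_model(name): a dict with "fx", "fy", "cx", "cy" (pixels), "R" (3x3) and "t" (3): a world point X has camera coordinates R X + t. Camera axes: x right, y down, z forward; pixel columns grow to the right and rows downward; lengths in m; the calibration is good to about 2 mm. A picture is of the moment at which its call begins. camera_model takes no time and is no camera call.
- r.job_done(): hands the job in; it is judged then, once.
The state is a dict: "time": time; "joints": joint angles; "dq": joint speeds; "joint_torque": joint torques, N m; "ee_pos": TCP position; "eef_rot": TCP orientation; "contact_force": force on the tool from outside, world axes, zero at the start; "wrist_torque": the same for the moment, N m; "width": finger opening in m; "gripper_force": force on a finger pad.
Only numpy, scipy, OpenCV 4.12 (cv2) and the standard library are available. Lean on these libraries where they do the work, as an engineer would, in place of code of your own. Each camera call takes 0.05 s, during which the arm holds its last target. There are 200 camera calls.

## Working session

There is one attempt and no reset: what is moved stays moved. The work goes in short steps, Python scripts to look and compute and a shell command to move; the robot and the scene stay as the last step left them, time stands still between calls to the robot, and variables do not carry over. Pictures are saved under pics/ and viewed, at most 11 in all, crops included, and the job is handed in when it is done.

```bash
mkdir -p pics; ls; python3 - <<'E'
from cell import r
import cv2,json
for n in ("top","side"):
    cv2.imwrite(f"pics/{n}0.png",r.camera(n)[:,:,::-1]); m=r.camera_model(n)
    print(n,{k:(v.round(4).tolist() if hasattr(v,'round') and hasattr(v,'tolist') else v) for k,v in m.items()})
s=r.read_state();print(s['time'],s['ee_pos'],s['eef_rot'],s['width'],r.grasp_offset)
E
```

```text
pics
top {'fx': 502.60916638981274, 'fy': 502.60916638981274, 'cx': 322.0332084768947, 'cy': 196.19867352061996, 'R': [[-0.0096, -0.9999, -0.0108], [-0.9827, 0.0114, -0.1848], [0.1849, 0.0088, -0.9827]], 't': [-0.0148, 0.5625, 1.3391]}
side {'fx': 405.2969945455967, 'fy': 405.2969945455967, 'cx': 319.5796251543764, 'cy': 197.11112340601701, 'R': [[-0.9986, -0.0525, 0.0116], [-0.0401, 0.5815, -0.8125], [0.0359, -0.8118, -0.5828]], 't': [0.5469, 0.1178, 1.2817]}
0.1 [ 0.26448046 -0.53799797  0.21770908] [[ 8.97477935e-01  4.41058972e-01 -5.82587675e-04]
 [ 4.41059332e-01 -8.97476659e-01  1.52055244e-03]
 [ 1.47794458e-04 -1.62161800e-03 -9.99998674e-01]] 0.09345761867853977 -0.0188
```

View pics/top0.png

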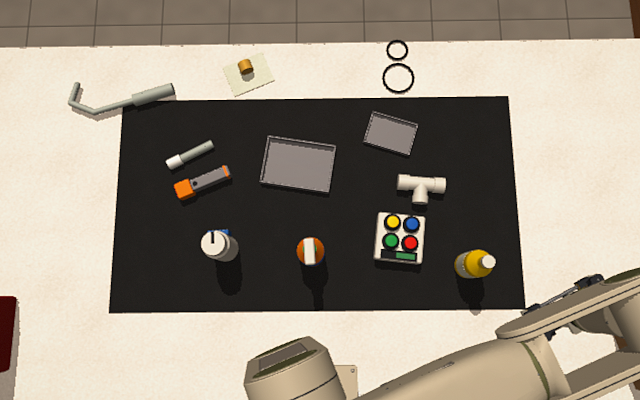

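View pics/side0.png

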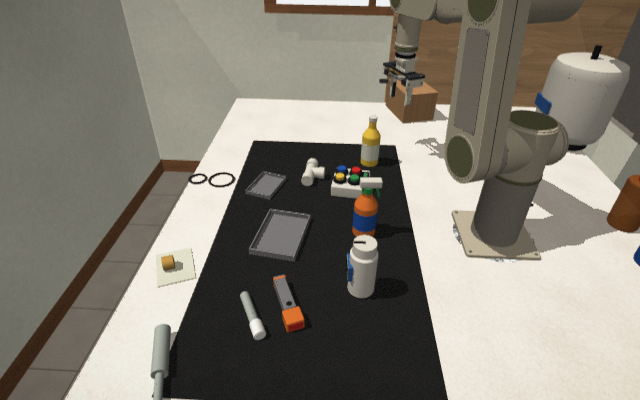

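The top view shows the scanner at (202,182) with its orange head to the left, the torch at (190,154) and the cartridge top at (215,241). The big tray is at (298,165), the small one at (390,133), and the panel at (400,238) has yellow upper left, blue upper right, green lower left and red lower right. The side view agrees.

Candidates to tell apart:
- **Scanner:** orange-headed body at (202,182), or torch (190,154), or the grey handled tool at (125,97). I choose (202,182).
- **Tray:** (298,165) or (390,133). I'll decide by size.
- **Cartridge:** (215,241), or the white tee at (421,187), or the soap cap. I choose (215,241).

```bash
cat > h.py <<'E'
import numpy as np,cv2
from cell import r
def ray(n,p):
    m=r.camera_model(n);R=np.array(m['R']);t=np.array(m['t'])
    return -R.T@t, R.T@np.array([(p[0]-m['cx'])/m['fx'],(p[1]-m['cy'])/m['fy'],1.])
def plane(n,p,z):
    c,d=ray(n,p);return c+d*(z-c[2])/d[2]
def proj(n,X):
    m=r.camera_model(n);x=np.array(m['R'])@X+np.array(m['t']);return m['fx']*x[0]/x[2]+m['cx'],m['fy']*x[1]/x[2]+m['cy']
def blobs(im,lo,hi,box,k=3,amin=15):
    h=cv2.cvtColor(im,cv2.COLOR_RGB2HSV);m=cv2.inRange(h,lo,hi);M=np.zeros_like(m);x0,y0,x1,y1=box;M[y0:y1,x0:x1]=m[y0:y1,x0:x1]
    c=[q for q in cv2.findContours(M,cv2.RETR_EXTERNAL,cv2.CHAIN_APPROX_NONE)[0] if cv2.contourArea(q)>=amin]
    return sorted(c,key=cv2.contourArea,reverse=True)[:k]
def cen(c):
    m=cv2.moments(c);return np.array([m['m10']/m['m00'],m['m01']/m['m00']])
E
python3 - <<'E'
from h import *
np.set_printoptions(precision=4,suppress=True)
im=cv2.imread('pics/top0.png')[:,:,::-1].copy()
for nm,lo,hi in (('blue',(100,120,60),(125,255,255)),('yel',(22,140,120),(34,255,255)),('grn',(45,120,50),(85,255,255)),('red',(0,190,100),(6,255,255))):
    for c in blobs(im,lo,hi,(375,210,425,252),1): print(nm,cen(c),cv2.contourArea(c),plane('top',cen(c),.069))
for c in blobs(im,(0,0,140),(180,60,255),(365,205,430,275),1,200):
    q=cv2.boxPoints(cv2.minAreaRect(c));print('panel',*[plane('top',p,.045)[:2] for p in q])
for nm,b in (('T',(250,125,345,205)),('t',(355,105,425,165))):
    for c in blobs(im,(0,0,60),(180,60,255),b,1,200):
        q=cv2.boxPoints(cv2.minAreaRect(c));w=np.array([plane('top',p,.022)[:2] for p in q]);print(nm,w.tolist(),w.mean(0),[np.linalg.norm(w[i]-w[i-1]) for i in range(4)])
        ap=cv2.approxPolyDP(cv2.convexHull(c),4,True)[:,0];print(ap.tolist())
for nm,lo,hi in(('head',(5,150,120),(18,255,255)),):
    for c in blobs(im,lo,hi,(165,160,240,205),2,5):
        q=cv2.minAreaRect(c);print('head',cen(c),q,plane('top',cen(c),.034))
for c in blobs(im,(0,0,75),(180,255,255),(165,163,240,205),1,50):
    q=cv2.boxPoints(cv2.minAreaRect(c));w=np.array([plane('top',p,.030)[:2] for p in q]);print('scan',w,w.mean(0),cv2.contourArea(c))
cv2.imwrite('pics/c1.png',np.hstack([cv2.resize(im[145:215,160:240,::-1],(400,350),interpolation=cv2.INTER_CUBIC),cv2.resize(im[210:280,195:275,::-1],(400,350),interpolation=cv2.INTER_CUBIC)]))
E
```

```text
blue [411.5777 223.3301] 103.0 [ 0.4818 -0.2622  0.069 ]
yel [392.4728 221.25  ] 92.0 [ 0.4881 -0.2108  0.069 ]
grn [390.856  240.2144] 106.5 [ 0.4368 -0.2047  0.069 ]
red [410.1626 242.3349] 103.5 [ 0.4305 -0.2562  0.069 ]
panel [ 0.3919 -0.159 ] [ 0.5194 -0.1755] [ 0.5155 -0.2104] [ 0.3881 -0.1933]
T [[0.6122953803926879, 0.15938870801256305], [0.7537335418096093, 0.1405363651296846], [0.7194997081720338, -0.06221773915225729], [0.5794424379523099, -0.039874757135691184]] [0.6662 0.0495] [np.float64(0.20195356983693138), np.float64(0.14268904771275445), np.float64(0.20562388520961702), np.float64(0.14182823339093442)]
[[267, 136], [335, 145], [328, 191], [259, 181]]
t [[0.7252381908535791, -0.13802105751627516], [0.8234360805050704, -0.16751355602108675], [0.7809422274204215, -0.3015887360126533], [0.6838567080692186, -0.2706513540552852]] [ 0.7534 -0.2194] [np.float64(0.13893603808032692), np.float64(0.10253113185790345), np.float64(0.1406480765590155), np.float64(0.10189563126095683)]
[[372, 111], [417, 124], [409, 154], [363, 141]]
head [182.9696 188.0794] ((183.0, 187.99998474121094), (15.96979808807373, 16.341190338134766), 68.19859313964844) [0.5937 0.3717 0.034 ]
head [224.7524 170.181 ] ((224.7586212158203, 170.3965606689453), (12.070197105407715, 2.5997345447540283), 68.19859313964844) [0.6442 0.2549 0.034 ]
scan [[0.6068 0.4057]
 [0.668  0.254 ]
 [0.6179 0.2333]
 [0.5574 0.3842]] [0.6125 0.3193] 688.5
```

View pics/c1.png

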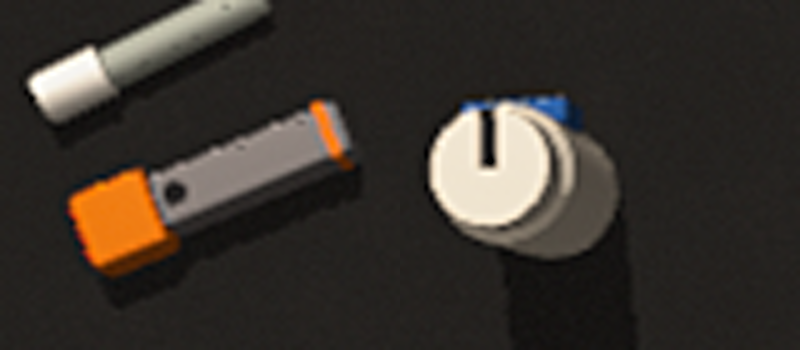

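The crop confirms the scanner (orange head at about px (184,187), grey grip running to (227,172)) and the cartridge, whose stripe runs from (213,243) up to (213,232) with the blue label on the far side. The big tray measures 142 x 203 mm, so it is the right one. Next are the scanner axis and the label.

```bash
python3 - <<'E'
from h import *
np.set_printoptions(precision=4,suppress=True)
im=cv2.imread('pics/top0.png')[:,:,::-1].copy();sd=cv2.imread('pics/side0.png')[:,:,::-1].copy()
# scanner corners read off the crop (top face z=.034)
T=lambda u,v,z:plane('top',(160+u/5-.4,145+v/5-.4),z)[:2]
h=[T(70,195,.034),T(143,170,.034),T(168,238,.034),T(98,263,.034)]
print('head',np.mean(h,0),[np.linalg.norm(h[i]-h[i-1]) for i in range(4)])
t=[T(312,103,.034),T(347,165,.034)];print('strip',t)
front=(h[0]+h[3])/2;back=(h[1]+h[2])/2
for c in blobs(im,(0,0,95),(180,70,255),(190,165,230,200),1,50):
    (vx,vy,x,y)=cv2.fitLine(c,cv2.DIST_L2,0,.01,.01).ravel();a=plane('top',(x,y),.034);b=plane('top',(x-10*vx,y-10*vy),.034);d=b-a;print('grip',cen(c),plane('top',cen(c),.034),np.degrees(np.arctan2(d[1],d[0])))
d=np.mean(h,0)-np.mean(t,0);print('front/back',front,back,'heading',np.degrees(np.arctan2(d[1],d[0])))
# cartridge
C=lambda u,v,z:plane('top',(195+(u-400)/5-.4,210+v/5-.4),z)[:2]
for c in blobs(im,(0,0,190),(180,60,255),(195,225,240,265),1,50):
    (p,rad)=cv2.minEnclosingCircle(c);print('cap',p,rad,plane('top',p,.17),rad*2*np.linalg.norm(plane('top',(213,243),.17)-plane('top',(214,243),.17)))
s0,s1=C(489,165,.17),C(488,110,.17);d=s1-s0;print('stripe',s0,s1,np.degrees(np.arctan2(d[1],d[0])))
bl=blobs(im,(100,120,60),(125,255,255),(200,222,240,250),3,2)
for c in bl: print('lab top px',cv2.boundingRect(c))
print('label top edge',C(465,103,.107),C(572,98,.107))
for c in blobs(sd,(100,100,40),(125,255,255),(335,245,365,295),2,5): print('side label',cv2.boundingRect(c),cen(c),cv2.convexHull(c)[:,0].tolist())
for nm,p in (('soap cap',(488,262)),('spray',(308,251))): print(nm,plane('top',p,.2)[:2])
cv2.imwrite('pics/c2.png',cv2.resize(sd[225:305,330:390,::-1],(450,600),interpolation=cv2.INTER_CUBIC))
E
```

```text
head [0.5942 0.3701] [np.float64(0.043075931201834915), np.float64(0.0431674361977609), np.float64(0.042449654697380976), np.float64(0.04135318184055077)]
strip [array([0.6588, 0.2631]), array([0.6224, 0.2422])]
grip [206.9811 177.9733] [0.6221 0.3047 0.034 ] 113.30374388638252
front/back [0.5873 0.39  ] [0.6012 0.3501] heading 111.56406027351679
cap (214.5, 242.77272033691406) 13.880488395690918 [0.4252 0.2473 0.17  ] 0.06936094243100607
stripe [0.4257 0.2526] [0.4532 0.2539] 2.806977382789395
lab top px (221, 229, 8, 6)
lab top px (207, 230, 6, 2)
label top edge [0.4645 0.2806] [0.4666 0.2243]
side label (347, 252, 6, 29) [349.5115 269.5191] [[348, 252], [349, 253], [352, 267], [352, 274], [351, 280], [347, 280], [347, 252]]
soap cap [ 0.3691 -0.4192]
spray [0.4    0.0131]
```

View pics/c2.png

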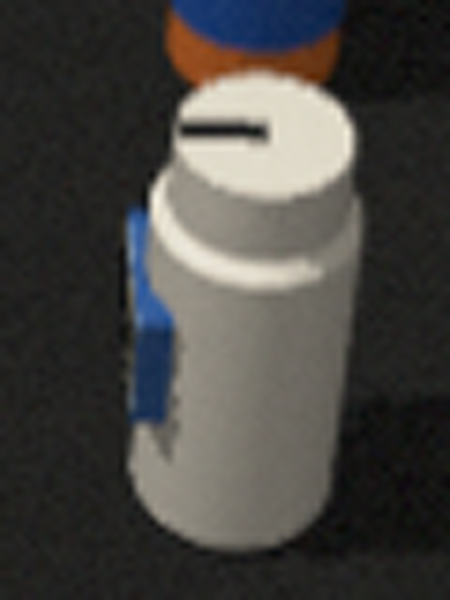

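The side crop shows the label's edge facing +x (left, px ~(349,269)) with the stripe pointing the same way, so the label yaw is about 2.5°. Label centre ≈ (0.4665, 0.254), scanner origin ≈ (0.6155, 0.317) heading 112°.

```bash
cat > go.py <<'E'
import sys,numpy as np
from scipy.spatial.transform import Rotation as Ro
from cell import r
x,y,z,yaw=map(float,sys.argv[1:5]);s=r.read_state();R=np.array(s['eef_rot'])
a=np.radians(yaw);T=np.array([[np.cos(a),np.sin(a),0],[np.sin(a),-np.cos(a),0],[0,0,-1]])
print('shift mm',(1000*R.T@(np.array([x,y,z])-s['ee_pos'])).round(1),'turn',Ro.from_matrix(R.T@T).as_rotvec(degrees=True).round(2),'t',round(s['time'],2),'yaw now',np.degrees(np.arctan2(R[1,0],R[0,0])).round(2))
E
python3 go.py .6155 .3168 .35 112
```

```text
shift mm [ 692.1 -612.6 -131.2] turn [-7.000e-02 -8.000e-02 -8.583e+01] t 0.1 yaw now 26.17
```

```bash
python3 -m creep '[[[0,0,-50],[0,0,0],1],[[0,0,-100],[0,0,0],1],[[20,-18,-131],[0,0,-2],1],[[50,-44,-131],[0,0,-6],1],[[85,-75,-131],[0,0,-11],1],[[120,-106,-131],[0,0,-15],1],[[155,-137,-131],[0,0,-19],1],[[190,-168,-131],[0,0,-24],1],[[225,-199,-131],[0,0,-28],1],[[260,-230,-131],[0,0,-32],1],[[295,-261,-131],[0,0,-37],1],[[330,-292,-131],[0,0,-41],1]]' 20; python3 go.py .6155 .3168 .35 112
```

```text
time: 1.3
ee_pos: [0.4322, -0.129, 0.3494]
eef_rot: [[0.385, 0.923, -0.0], [0.923, -0.385, 0.0], [-0.0, -0.0, -1.0]]
contact_force: [0.4, -0.9, -0.4]
width: 0.0931
gripper_force: 0.0
shift mm [482.   -2.4  -0.6] turn [ -0.    -0.   -44.64] t 1.3 yaw now 67.36
```

```bash
python3 -m creep '[[[45,0,0],[0,0,-4],0.7],[[90,0,0],[0,0,-8],0.7],[[135,0,0],[0,0,-12],0.7],[[180,0,0],[0,0,-16],0.7],[[225,0,0],[0,0,-20],0.7],[[270,0,0],[0,0,-24],0.7],[[315,0,0],[0,0,-28],0.7],[[360,0,0],[0,0,-32],0.7],[[405,-1,0],[0,0,-37],0.7],[[450,-2,0],[0,0,-41],0.7],[[482,-2,0],[0,0,-44.6],0.7],[[482,-2,0],[0,0,-44.6],0.7]]'; python3 go.py .6155 .3168 .1 112
```

```text
time: 2.5
ee_pos: [0.6169, 0.3179, 0.346]
eef_rot: [[-0.376, 0.926, -0.004], [0.926, 0.376, -0.001], [0.001, -0.004, -1.0]]
contact_force: [0.1, -0.7, -0.5]
width: 0.0652
gripper_force: 0.0
shift mm [ -0.7  -0.7 246. ] turn [-0.24 -0.05  0.11] t 2.5 yaw now 112.11
```

```bash
python3 -m creep '[[[0,0,40],[0,0,0],0.7],[[0,0,80],[0,0,0],0.7],[[0,-1,120],[0,0,0],0.7],[[0,-1,160],[0,0,0],0.7],[[0,-1,200],[0,0,0],0.7],[[0,-1,230],[0,0,0],0.7],[[0,-1,250],[0,0,0],0.7],[[0,-1,250],[0,0,0],0.7],[[0,-1,250],[0,0,0],0.7]]'; python3 go.py .6155 .3168 .007 112; python3 - <<'E'
from h import *
im=r.camera('top');sd=r.camera('side')
cv2.imwrite('pics/g.png',np.hstack([cv2.resize(im[130:230,140:260,::-1],(400,333)),cv2.resize(sd[235:345,215:325,::-1],(333,333))]))
E
```

```text
time: 3.4
ee_pos: [0.6161, 0.3133, 0.0999]
eef_rot: [[-0.37, 0.929, -0.001], [0.929, 0.37, -0.0], [-0.0, -0.001, -1.0]]
contact_force: [0.8, -0.0, 0.0]
width: 0.0655
gripper_force: 0.0
shift mm [ 3.5  0.8 92.9] turn [-0.04  0.01 -0.26] t 3.4 yaw now 111.74
```

View pics/g.png

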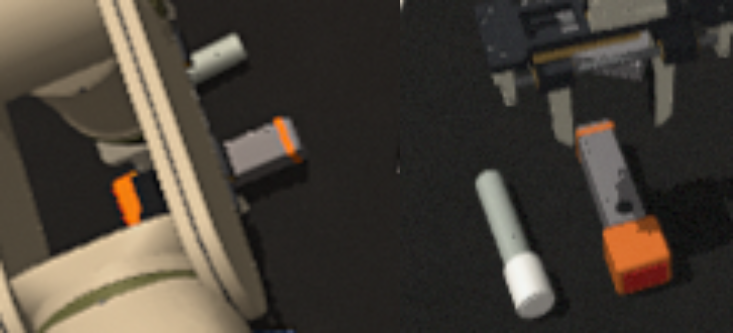

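The scanner sits between the fingers in the top view, and in the side view the fingers straddle its axis with the torch clear to the left. Descending.

```bash
python3 -m creep '[[[3,1,30],[0,0,0],0.7],[[3,1,60],[0,0,0],0.7],[[3,1,80],[0,0,0],0.7],[[3,1,90],[0,0,0],0.7],[[3,1,92],[0,0,0],0.7],[[3,1,92],[0,0,0],0.7]]'; python3 -m creep '[[[0,0,0],[0,0,0],0.2],[[0,0,0],[0,0,0],0.2],[[0,0,0],[0,0,0],0.2],[[0,0,0],[0,0,0],0.2],[[0,0,0],[0,0,0],0.2],[[0,0,0],[0,0,0],0.2],[[0,0,0],[0,0,0],0.2],[[0,0,0],[0,0,0],0.2]]' 25;  python3 go.py .6155 .3168 .15 112
```

```text
time: 4.1
ee_pos: [0.6171, 0.3174, 0.0093]
eef_rot: [[-0.371, 0.929, 0.002], [0.929, 0.371, 0.001], [0.0, 0.002, -1.0]]
contact_force: [0.2, 0.1, 1.0]
width: 0.0653
gripper_force: 0.0
time: 4.9
ee_pos: [0.6163, 0.3171, 0.008]
eef_rot: [[-0.371, 0.929, 0.0], [0.929, 0.371, 0.0], [0.0, 0.0, -1.0]]
contact_force: [-0.7, -0.3, 3.2]
width: 0.0316
gripper_force: 24.9
shift mm [ 1.00e-01 -8.00e-01 -1.42e+02] turn [ 0.03 -0.   -0.23] t 4.9 yaw now 111.77
```

```bash
python3 -m creep '[[[0,0,-15],[0,0,0],0.2],[[0,0,-40],[0,0,0],0.2],[[0,0,-65],[0,0,0],0.2],[[0,0,-90],[0,0,0],0.2],[[0,0,-115],[0,0,0],0.2],[[0,0,-130],[0,0,0],0.2],[[0,0,-140],[0,0,0],0.2],[[0,0,-140],[0,0,0],0.2]]'; python3 go.py .66 .263 .15 182.5
```

```text
time: 5.7
ee_pos: [0.6167, 0.3172, 0.1493]
eef_rot: [[-0.371, 0.929, 0.002], [0.929, 0.371, 0.001], [0.0, 0.002, -1.0]]
contact_force: [0.9, 0.1, -1.8]
width: 0.0316
gripper_force: 24.9
shift mm [-66.4  20.1  -0.7] turn [  0.11   0.08 -70.73] t 5.7 yaw now 111.77
```

```bash
python3 -m creep '[[[-7,2,0],[0,0,-6],0.2],[[-14,4,0],[0,0,-13],0.2],[[-21,6,0],[0,0,-20],0.2],[[-28,8,0],[0,0,-27],0.2],[[-35,10,0],[0,0,-34],0.2],[[-42,12,0],[0,0,-41],0.2],[[-49,14,0],[0,0,-48],0.2],[[-56,16,0],[0,0,-55],0.2],[[-62,18,0],[0,0,-62],0.2],[[-66,20,0],[0,0,-68],0.2],[[-66,20,0],[0,0,-70.7],0.2],[[-66,20,0],[0,0,-70.7],0.2]]'; python3 go.py .5985 .260 .076 182.5;python3 - <<'E'
from h import *
im=r.camera('top');sd=r.camera('side')
cv2.imwrite('pics/s1.png',np.hstack([cv2.resize(im[130:280,170:290,::-1],(400,500)),cv2.resize(sd[180:320,240:380,::-1],(400,400))[:,:] if 0 else cv2.resize(sd[180:320,240:352,::-1],(400,500))]))
E
```

```text
time: 6.9
ee_pos: [0.6582, 0.2626, 0.1453]
eef_rot: [[-0.999, -0.044, -0.003], [-0.044, 0.999, -0.001], [0.003, -0.001, -1.0]]
contact_force: [0.3, -0.0, -2.2]
width: 0.0317
gripper_force: 24.9
shift mm [59.6  0.1 69.5] turn [-0.05 -0.18 -0.01] t 6.9 yaw now -177.51
```

View pics/s1.png

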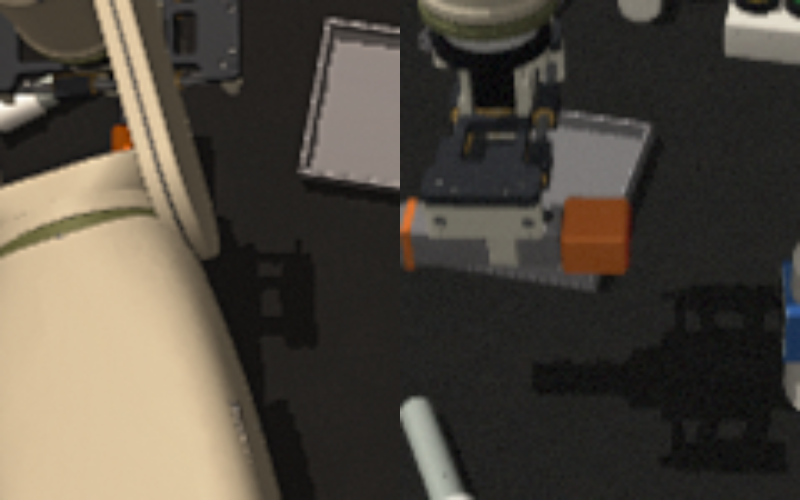

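The side view shows the scanner held level, its head pointing right at the cartridge label. I'll lower it first, then close in.

```bash
python3 -m creep '[[[0,0,25],[0,0,0],0.2],[[5,0,50],[0,0,0],0.2],[[20,0,66],[0,0,0],0.2],[[35,0,69],[0,0,0],0.2],[[48,0,69],[0,0,0],0.2],[[56,0,69],[0,0,0],0.2],[[59,0,69],[0,0,0],0.2],[[59,0,69],[0,0,0],0.2],[[59,0,69],[0,0,0],0.2],[[59,0,69],[0,0,0],0.2]]'; python3 go.py .5985 .260 .076 182.5;python3 - <<'E'
from h import *
sd=r.camera('side')
for c in blobs(sd,(5,150,80),(14,255,255),(240,200,360,320),2,8): print(cv2.boundingRect(c),cen(c))
for q in ((.5165,.2565,.085),(.4665,.2543,.085),(.6865,.264,.085)): print(proj('side',np.array(q)))
cv2.imwrite('pics/s2.png',cv2.resize(sd[210:310,260:400,::-1],(784,560)))
E
```

```text
time: 8.0
ee_pos: [0.6008, 0.2606, 0.0789]
eef_rot: [[-0.999, -0.043, 0.001], [-0.043, 0.999, 0.0], [-0.001, 0.0, -1.0]]
contact_force: [-0.1, -0.6, -1.2]
width: 0.0322
gripper_force: 24.9
shift mm [ 2.3 -0.5  2.9] turn [ 0.01  0.04 -0.05] t 8.0 yaw now -177.55
(309, 255, 18, 21) [317.39212755 265.05929248]
(354, 200, 6, 14) [356.7251462  206.07602339]
(np.float64(326.83944906275417), np.float64(266.02324673001334))
(np.float64(346.29548676317137), np.float64(266.30504003205544))
(np.float64(260.69019348298826), np.float64(265.0707671712151))
```

View pics/s2.png

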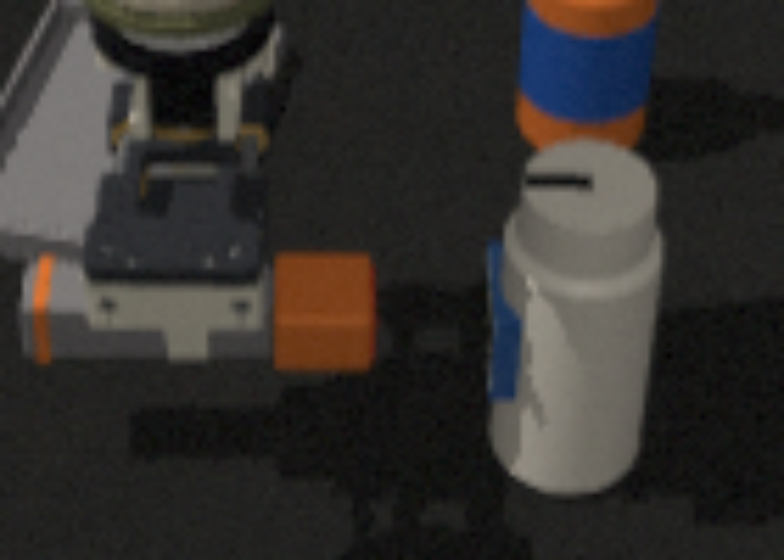

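The side view shows the window at about px (327,266), square to the label (left edge near px 347, rows 253–281), with a gap of about 52 mm. The scanner is 3 mm high, so I'll trim it and hold.

```bash
python3 -m creep '[[[1,0,1],[0,0,0],0.2],[[2,0,3],[0,0,0],0.2],[[2,0,3],[0,0,0],0.2],[[2,0,3],[0,0,0],0.2],[[2,0,3],[0,0,0],0.2],[[2,0,3],[0,0,0],0.2],[[2,0,3],[0,0,0],0.2],[[2,0,3],[0,0,0],0.2],[[2,0,3],[0,0,0],0.2],[[2,0,3],[0,0,0],0.2],[[2,0,3],[0,0,0],0.2],[[2,0,3],[0,0,0],0.2]]';python3 -m creep '[[[0,0,0],[0,0,0],0.2],[[0,0,0],[0,0,0],0.2],[[0,0,0],[0,0,0],0.2],[[0,0,0],[0,0,0],0.2],[[0,0,0],[0,0,0],0.2],[[0,0,0],[0,0,0],0.2]]'; python3 go.py .70 .25 .15 130
```

```text
time: 9.25
ee_pos: [0.5982, 0.2604, 0.0756]
eef_rot: [[-0.999, -0.043, -0.0], [-0.043, 0.999, -0.0], [0.0, -0.0, -1.0]]
contact_force: [-0.1, -0.8, -3.3]
width: 0.0317
gripper_force: 24.9
time: 9.85
ee_pos: [0.5982, 0.2604, 0.0756]
eef_rot: [[-0.999, -0.043, 0.0], [-0.043, 0.999, 0.0], [-0.0, 0.0, -1.0]]
contact_force: [-0.1, -0.3, -3.2]
width: 0.0318
gripper_force: 24.9
shift mm [-101.3  -14.8  -74.4] turn [ 0.    0.   52.47] t 9.85 yaw now -177.53
```

```bash
python3 -m creep '[[[-15,0,0],[0,0,0],0.2],[[-35,0,-8],[0,0,0],0.2],[[-55,-3,-25],[0,0,5],0.2],[[-75,-7,-45],[0,0,11],0.2],[[-90,-11,-65],[0,0,18],0.2],[[-100,-15,-80],[0,0,25],0.2],[[-100,-25,-90],[0,0,32],0.2],[[-100,-40,-95],[0,0,39],0.2],[[-100,-55,-95],[0,0,46],0.2],[[-100,-75,-95],[0,0,53],0.2],[[-98,-95,-95],[0,0,60],0.2],[[-95,-115,-95],[0,0,66],0.2]]';python3 go.py .666 .0495 .12 80.4
```

```text
time: 11.05
ee_pos: [0.698, 0.1489, 0.1704]
eef_rot: [[-0.441, 0.897, -0.0], [0.897, 0.441, -0.0], [0.0, -0.0, -1.0]]
contact_force: [0.5, 1.0, -2.1]
width: 0.0316
gripper_force: 24.9
shift mm [-75.1 -72.6  50.5] turn [-1.000e-02  0.000e+00  3.579e+01] t 11.05 yaw now 116.19
```

```bash
python3 -m creep '[[[-13,-13,0],[0,0,7],0.2],[[-28,-28,5],[0,0,14],0.2],[[-43,-42,15],[0,0,21],0.2],[[-57,-56,28],[0,0,28],0.2],[[-69,-67,40],[0,0,34],0.2],[[-75,-72,48],[0,0,35.8],0.2],[[-75,-72.6,50],[0,0,35.8],0.2],[[-75,-72.6,50],[0,0,35.8],0.2],[[-75,-72.6,50],[0,0,35.8],0.2]]';python3 go.py .666 .0495 .0135 80.4; python3 - <<'E'
from h import *
sd=r.camera('side');im=r.camera('top')
cv2.imwrite('pics/p1.png',np.hstack([cv2.resize(im[110:210,230:350,::-1],(400,333)),cv2.resize(sd[185:275,235:343,::-1],(400,333))]))
E
```

```text
time: 11.95
ee_pos: [0.6671, 0.051, 0.1214]
eef_rot: [[0.16, 0.987, 0.001], [0.987, -0.16, 0.0], [0.001, 0.001, -1.0]]
contact_force: [0.1, -0.7, -2.4]
width: 0.0321
gripper_force: 24.9
shift mm [ -1.8  -1.  107.9] turn [ 0.06 -0.03  0.41] t 11.95 yaw now 80.81
```

View pics/p1.png

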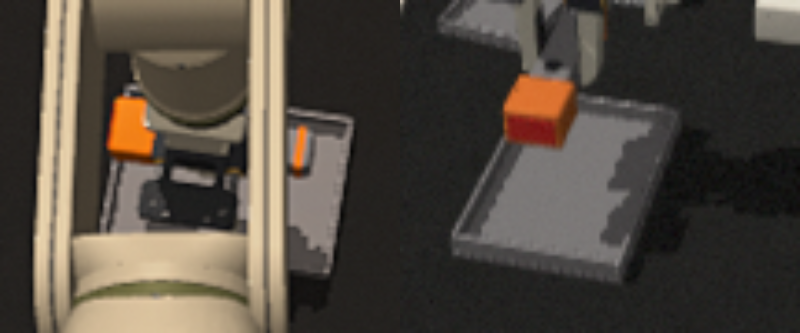

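The scanner is above the tray and parallel to its long side. The apparent offset matches its 11 cm height. Lowering.

```bash
python3 -m creep '[[[-1,-1,20],[0,0,0.4],0.2],[[-2,-1,40],[0,0,0.4],0.2],[[-2,-1,60],[0,0,0.4],0.2],[[-2,-1,78],[0,0,0.4],0.2],[[-2,-1,90],[0,0,0.4],0.2],[[-2,-1,98],[0,0,0.4],0.2],[[-2,-1,103],[0,0,0.4],0.2],[[-2,-1,106],[0,0,0.4],0.2],[[-2,-1,106],[0,0,0.4],0.2],[[-2,-1,106],[0,0,0.4],0.2],[[-2,-1,106],[0,0,0.4],0.2]]';python3 go.py .666 .0495 .013 80.4
```

```text
time: 13.15
ee_pos: [0.6658, 0.0483, 0.0155]
eef_rot: [[0.169, 0.986, 0.001], [0.986, -0.169, 0.0], [0.0, 0.001, -1.0]]
contact_force: [-0.2, 0.6, -1.5]
width: 0.0319
gripper_force: 24.9
shift mm [1.2 0.  2.5] turn [ 0.07 -0.01 -0.13] t 13.15 yaw now 80.27
```

```bash
python3 -m creep '[[[1,0,1],[0,0,0],0.2],[[1,0,2],[0,0,0],0.2],[[1,0,3],[0,0,0],0.2],[[1,0,3],[0,0,0],0.2],[[1,0,3],[0,0,0],0.2]]'; python3 -m creep '[[[0,0,0],[0,0,0],0.38],[[0,0,0],[0,0,0],0.45],[[0,0,0],[0,0,0],0.6],[[0,0,0],[0,0,0],0.65],[[0,0,0],[0,0,0],0.65],[[0,0,0],[0,0,0],0.65],[[0,0,-15],[0,0,0],0.65],[[0,0,-40],[0,0,0],0.65],[[0,0,-80],[0,0,0],0.65],[[0,0,-120],[0,0,0],0.65],[[0,0,-150],[0,0,0],0.65]]';python3 go.py .4818 -.2622 .16 83
```

```text
time: 13.65
ee_pos: [0.6657, 0.0494, 0.0129]
eef_rot: [[0.169, 0.986, 0.001], [0.986, -0.169, 0.0], [0.0, 0.001, -1.0]]
contact_force: [-4.9, 0.4, 6.3]
width: 0.0318
gripper_force: 24.9
time: 14.75
ee_pos: [0.6664, 0.0493, 0.1663]
eef_rot: [[0.169, 0.986, 0.004], [0.986, -0.169, 0.0], [0.001, 0.004, -1.0]]
contact_force: [0.7, 0.6, -1.0]
width: 0.0603
gripper_force: 0.0
shift mm [-338.3 -129.3    5.6] turn [ 0.22 -0.03 -2.73] t 14.75 yaw now 80.27
```

```bash
python3 -m creep '[[[-20,-8,0],[0,0,0],0],[[-55,-21,3],[0,0,0],0],[[-95,-36,6],[0,0,-1],0],[[-135,-52,6],[0,0,-1],0],[[-175,-67,6],[0,0,-2],0],[[-215,-82,6],[0,0,-2],0],[[-255,-97,6],[0,0,-2.7],0],[[-290,-111,6],[0,0,-2.7],0],[[-320,-122,6],[0,0,-2.7],0],[[-338,-129,6],[0,0,-2.7],0],[[-338,-129,6],[0,0,-2.7],0],[[-338,-129,6],[0,0,-2.7],0]]' 20;python3 go.py .4818 -.2622 .08 83; python3 - <<'E'
from h import *
im=r.camera('top');sd=r.camera('side')
cs=blobs(im,(5,150,120),(18,255,255),(255,125,345,205),2,5)
for c in cs: print(cen(c),plane('top',cen(c),.039))
cv2.imwrite('pics/p2.png',np.hstack([cv2.resize(im[110:290,230:450,::-1],(480,393)),cv2.resize(sd[150:270,240:400,::-1],(320,240)).__class__ and np.vstack([cv2.resize(sd[130:270,240:400,::-1],(320,280)),np.zeros((113,320,3),np.uint8)])]))
E
```

```text
time: 15.95
ee_pos: [0.4814, -0.2621, 0.1566]
eef_rot: [[0.124, 0.992, 0.001], [0.992, -0.124, -0.0], [-0.0, 0.001, -1.0]]
contact_force: [-0.6, 0.3, -0.4]
width: 0.0002
gripper_force: 0.0
shift mm [ 0.   0.3 76.6] turn [ 0.07  0.01 -0.1 ] t 15.95 yaw now 82.9
[276.31042654 158.79620853] [0.67437302 0.10805476 0.039     ]
[320.6031746  165.79365079] [ 0.65238919 -0.01746718  0.039     ]
```

View pics/p2.png

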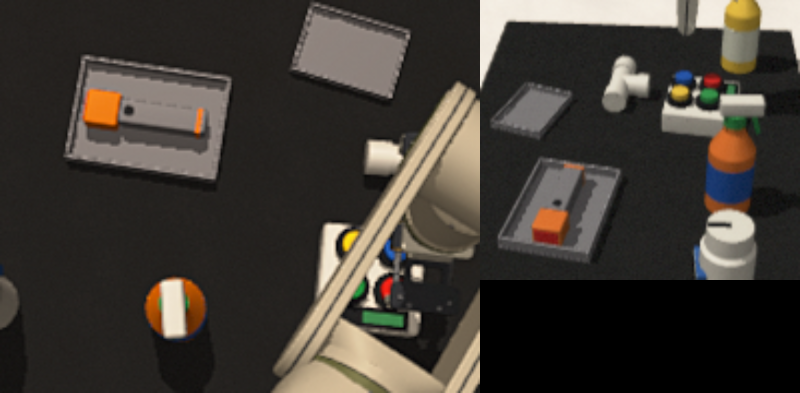

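The scanner lies flat and centred in the grey tray (top px ~(298,162)), and the tool hovers over the panel's blue corner. Moving down to just above blue.

```bash
python3 -m creep '[[[0,0,25],[0,0,0],0],[[0,0,50],[0,0,0],0],[[0,0,65],[0,0,0],0],[[0,0,72],[0,0,0],0],[[0,0,75],[0,0,0],0],[[0,0,75],[0,0,0],0],[[0,0,75],[0,0,0],0]]';python3 go.py .4818 -.2622 .061 83; python3 - <<'E'
from h import *
p=r.read_state()['ee_pos'];print(proj('side',p),proj('side',np.array([.4818,-.2622,.069])))
cv2.imwrite('pics/b1.png',cv2.resize(r.camera('side')[130:210,310:400,::-1],(675,600)))
E
```

```text
time: 16.75
ee_pos: [0.4819, -0.2624, 0.0818]
eef_rot: [[0.122, 0.992, 0.001], [0.992, -0.122, -0.001], [-0.001, 0.002, -1.0]]
contact_force: [-0.2, 0.2, 0.2]
width: 0.0004
gripper_force: 0.0
shift mm [ 0.2 -0.1 20.8] turn [ 0.09  0.04 -0.02] t 16.75 yaw now 82.98
(np.float64(341.8537194315476), np.float64(163.74919796547567)) (np.float64(341.7157740894896), np.float64(166.8178521814913))
```

View pics/b1.png

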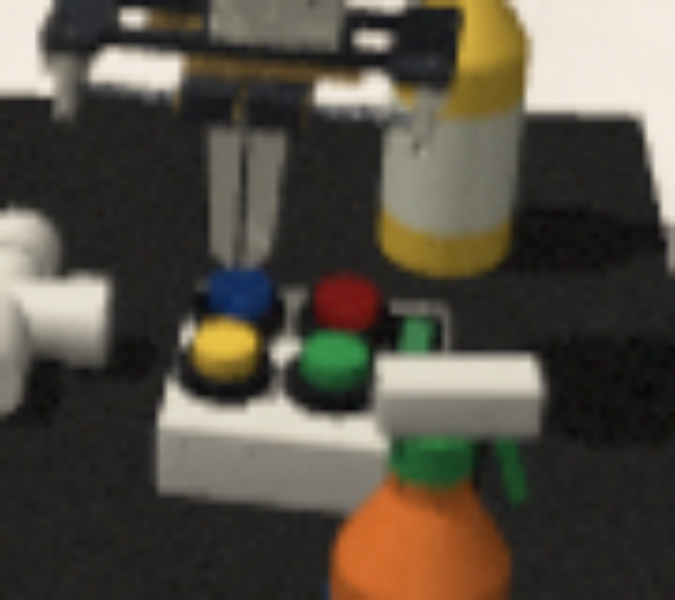

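The fingertips (crop (242,262)) sit directly over blue (crop (241,290)), clear of red and of the soap bottle. Pressing.

```bash
python3 -m creep '[[[0,0,8],[0,0,0],0],[[0,0,12],[0,0,0],0],[[0,0,16],[0,0,0],0],[[0,0,19],[0,0,0],0],[[0,0,21],[0,0,0],0],[[0,0,21],[0,0,0],0],[[0,0,21],[0,0,0],0]]'; python3 go.py .4818 -.2622 .0605 83
```

```text
time: 17.5
ee_pos: [0.4813, -0.2622, 0.0611]
eef_rot: [[0.122, 0.992, 0.0], [0.992, -0.122, -0.0], [-0.0, 0.0, -1.0]]
contact_force: [-5.4, 4.2, 14.2]
width: 0.0005
gripper_force: 7.5
shift mm [0.1 0.5 0.6] turn [ 0.01  0.02 -0.03] t 17.5 yaw now 82.97
```

Blue bottomed out at 14 N. Next up, over to yellow (52 mm along tool x), and press to the same height.

```bash
python3 -m creep '[[[0,0,-15],[0,0,0],0],[[0,0,-40],[0,0,0],0],[[0,0,-40],[0,0,0],0],[[25,0,-40],[0,0,0],0],[[52,0,-40],[0,0,0],0],[[52,0,-40],[0,0,0],0],[[52,0,-40],[0,0,0],0],[[52,0,-25],[0,0,0],0],[[52,0,-18],[0,0,0],0],[[52,0,-18],[0,0,0],0]]'; python3 go.py .4881 -.2108 .061 83
```

```text
time: 18.5
ee_pos: [0.4858, -0.2102, 0.0751]
eef_rot: [[0.123, 0.992, -0.004], [0.992, -0.123, 0.002], [0.001, -0.004, -1.0]]
contact_force: [0.2, 0.4, -0.7]
width: 0.0002
gripper_force: 0.0
shift mm [-0.3  2.4 14.1] turn [-0.21 -0.08 -0.08] t 18.5 yaw now 82.92
```

```bash
python3 -m creep '[[[0,0,5],[0,0,0],0],[[0,0,10],[0,0,0],0],[[0,0,14],[0,0,0],0],[[0,0,17],[0,0,0],0],[[0,0,18.5],[0,0,0],0],[[0,0,18.5],[0,0,0],0],[[0,0,18.5],[0,0,0],0]]'; python3 go.py .4368 -.2047 .061 83
```

```text
time: 19.2
ee_pos: [0.4878, -0.2109, 0.0611]
eef_rot: [[0.122, 0.992, 0.0], [0.992, -0.122, -0.001], [-0.001, 0.001, -1.0]]
contact_force: [-9.3, 1.9, 17.0]
width: 0.0006
gripper_force: 8.7
shift mm [ -0.1 -51.4   0. ] turn [ 0.03  0.05 -0.03] t 19.2 yaw now 82.97
```

```bash
python3 -m creep '[[[0,0,-15],[0,0,0],0],[[0,0,-40],[0,0,0],0],[[0,0,-40],[0,0,0],0],[[0,-25,-40],[0,0,0],0],[[0,-51.5,-40],[0,0,0],0],[[0,-51.5,-40],[0,0,0],0],[[0,-51.5,-40],[0,0,0],0],[[0,-51.5,-25],[0,0,0],0],[[0,-51.5,-18],[0,0,0],0],[[0,-51.5,-18],[0,0,0],0]]'; python3 go.py .4368 -.2047 .061 83
```

```text
time: 20.2
ee_pos: [0.436, -0.2036, 0.0758]
eef_rot: [[0.122, 0.993, -0.002], [0.993, -0.122, 0.001], [0.001, -0.002, -1.0]]
contact_force: [-0.1, 1.1, -0.4]
width: 0.0003
gripper_force: 0.0
shift mm [-1.   1.  14.8] turn [-0.12 -0.06 -0.02] t 20.2 yaw now 82.98
```

```bash
python3 -m creep '[[[0,0,5],[0,0,0],0],[[0,0,10],[0,0,0],0],[[0,0,14],[0,0,0],0],[[0,0,17],[0,0,0],0],[[0,0,18.5],[0,0,0],0],[[0,0,18.5],[0,0,0],0],[[0,0,18.5],[0,0,0],0]]'; python3 go.py .4368 -.2047 .061 83; python3 -m creep '[[[0,0,-15],[0,0,0],0],[[0,0,-40],[0,0,0],0],[[0,0,-80],[0,0,0],0],[[0,0,-120],[0,0,0],0],[[0,0,-160],[0,0,0],0],[[0,0,-180],[0,0,0],0],[[0,0,-180],[0,0,0],0],[[0,0,-180],[0,0,0],0],[[0,0,-180],[0,0,0],0]]'; python3 - <<'E'
from h import *
cv2.imwrite('pics/e.png',r.camera('side')[:,:,::-1])
E
```

```text
time: 20.9
ee_pos: [0.4372, -0.2045, 0.061]
eef_rot: [[0.122, 0.992, 0.001], [0.992, -0.122, -0.001], [-0.001, 0.001, -1.0]]
contact_force: [-7.1, 4.9, 20.8]
width: 0.0002
gripper_force: 10.7
shift mm [-0.3 -0.4 -0. ] turn [ 0.08  0.03 -0.02] t 20.9 yaw now 82.98
time: 21.8
ee_pos: [0.4355, -0.2036, 0.2365]
eef_rot: [[0.122, 0.992, -0.003], [0.992, -0.122, 0.002], [0.001, -0.003, -1.0]]
contact_force: [-0.3, -0.6, -0.6]
width: 0.0007
gripper_force: 0.0
```

View pics/e.png

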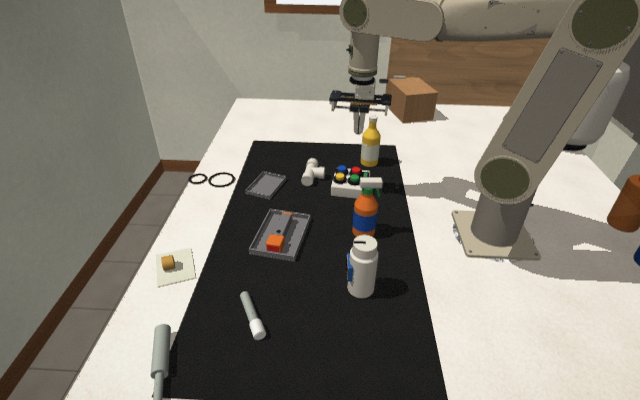

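The scanner is in the tray (px (280,232)), the cartridge (362,267), bottles, tee and torch are unmoved, and the arm is clear. Handing in.

```bash
python3 -c "from cell import r; print(r.job_done())"
```

```text
the job is handed in; nothing more can be done
None
```

I scanned the label, laid the scanner flat in the grey tray, pressed blue, yellow and green fully in that order without touching red, and handed the job in after about 22 s of robot time; no verdict came back.

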